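Set the stop of an assembly jig against its backlash and lock it

TASK

Set the sliding stop of the jig to the rider: with the clamp lever still open, crank the handwheel clockwise until the stop's pointer is clearly past the rider's tongue (on the wheel side, by about 10 mm), then crank back anticlockwise, so that the play in the gear is taken up, until pointer and tongue stand in line. Then let go of the crank, swing the clamp lever fully over to its locked end without shifting the setting, and let go; leave the other things on the bench where they are.

Things in the scene. Friction and masses are not known exactly. Their poses are not given: they have to be found in the camera images.
- jig: Fixed jig: aluminium plate 210 x 400 x 16 mm carrying handwheel, sliding stop, rule bar and clamp lever. Origin at table height, near the plate's middle; z up, y along the slideway from the handwheel end (-y) to the clamp end (+y), x towards the rule bar. Bolted down; stands at different places and yaws. In its frame: wheel axis at (-30, -100) mm, clamp pivot at (-62, 130) mm.
- wheel_axis (a point): On the upright axis of the handwheel, 82 mm above the table, level with the top of its rim. The handwheel is a dark spoked wheel, 124 mm over the rim (rim bar 14 mm thick, rim centre line radius 55 mm), lying level.
- crank_top (a point): Centre of the top face of the handwheel's crank handle: an upright black cylinder, 22 mm diameter, 48 mm long, freely revolving on its pin, standing on the rim 55 mm from the wheel axis; its top is 131 mm above the table, its foot 83 mm. It goes round with the wheel: a gripper holding it can keep its own yaw. Turning takes about 4 N at the crank.
- pinion (a joint): Angle of the brass pinion under the handwheel, rad, growing anticlockwise seen from above, -0.5 to 9. The pinion drives the stop's rack: 12 mm of stop travel per rad (75 mm per turn); anticlockwise moves the stop towards +y of the jig (away from the wheel), clockwise towards -y.
- wheel (a joint): Angle of the handwheel relative to the pinion, rad, anticlockwise positive: the free play, -0.25 to +0.25. The wheel turns freely through these 0.5 rad before the pinion and stop follow; about +0.25 while the wheel drives anticlockwise (play taken up the right way), -0.25 while it drives clockwise.
- stop (a joint): Travel of the sliding stop along the slideway, m: 0 nearest the wheel, 0.10 at the clamp end. It starts 20 to 80 mm on the clamp side of the rider's tongue, and can go at least 20 mm past it towards the wheel. The stop is a steel block with an upright aluminium face, 76 mm high over the table.
- pointer_tip (a point): Free end of the stop's pointer, a dark blade 3 mm wide that juts from the stop in the jig's +x direction, top face, 54 mm above the table.
- rider: Set-point rider, a small dark block with a brass screw, 14 x 18 mm, 12 mm high, fixed on the rule bar (a 24 mm wide steel bar beside the slideway, its top 42 mm above the table). Origin at the underside of the rider, its axes parallel to the jig's. Its position along the bar varies.
- rider_tip (a point): Free end of the rider's tongue, a dark blade 3 mm wide jutting from the rider in the jig's -x direction towards the pointer, top face, 54 mm above the table, same y in the rider's frame as its origin. Pointer and tongue pass each other end to end with a 2 mm gap; in line means the two ends have the same jig y.
- clamp_pivot (a point): On the upright axis of the clamp lever, 50 mm above the table.
- clamp_knob_top (a point): Centre of the top face of the clamp lever's handle: an upright black cylinder, 20 mm diameter, 44 mm long, at the end of the dark level lever arm (arm 12 mm thick, its top 54 mm above the table), 70 mm from the pivot; top 94 mm above the table.
- clamp (a joint): Angle of the clamp lever, rad: 0 (open) points along the jig's +y, grows anticlockwise from above, 1.5 (locked end stop) points to the jig's -x. Stays where it is left; swinging it takes about 2 N at the handle. Starts at 0 to 0.35.
- slug: Bystander: upright steel cylinder, 36 mm diameter, 42 mm high, origin under its centre.
- woodblock: Bystander: wooden block 25 x 75 x 35 mm, origin under its centre.
- driver: Bystander: teal-handled screwdriver lying on the bench.
- screwbin: Bystander: blue open bin of screws, 160 x 220 x 60 mm, origin under its centre.
- shell: Bystander: white kettle housing, upright, 156 mm diameter at its foot, 208 mm high, handle to its -x, origin under its centre.
- basering: Bystander: white plastic ring, 90 mm diameter, 14 mm high, origin under its centre.

How it is judged:
On the way, in this order (a step that is already met when the one before it is completed fails the run):
1. with the clamp open, the pointer has been wound past the tongue to the wheel side by at least 5 mm (y of pointer_tip in the frame of rider below -0.005 m and value of joint clamp below 0.7 rad), for 0.1 s.
2. with the clamp still open, the pointer is back within 3 mm of the tongue with the play taken up anticlockwise (y of pointer_tip in the frame of rider between -0.003 and 0.003 m and value of joint wheel above 0.12 rad and value of joint clamp below 0.7 rad), for 0.3 s.
At the end, for the whole second after the job is handed in: The pointer stands within 3 mm of the rider's tongue along the slideway, the handwheel's play is still taken up anticlockwise (wheel joint above 0.12 rad), and the clamp lever is beyond 1.25 rad of its 1.5 rad swing (y of pointer_tip in the frame of rider between -0.003 and 0.003 m and value of joint wheel above 0.12 rad and value of joint clamp above 1.25 rad); the robot touches nothing.
It fails at once if a bystander is shifted by more than 25 mm (distance of any of slug, woodblock, driver, screwbin, shell, basering from where it was at the start of the episode above 0.025 m).
It also fails if it takes over 64 s, if anything falls off the work surface, if the arm or the gripper's body presses on something with over 40 N, if the wrist force passes 120 N, or if a joint passes its speed limit or range.

ROBOT

A 7-joint arm with a two-finger parallel gripper is mounted at the origin on the work surface. World frame = base frame: x ahead of the robot, y to its left, z up, the work surface at z = 0. Lengths are in m, angles in rad, forces in N, time in s.
With the tool pointing down it reaches from about 0.4 to 0.9 m from the base axis. Payload 5.5 kg.
Tool frame: the origin (TCP) lies midway between the tips of the shut fingers; the grasp point (between the pads) lies 19 mm behind it (tcp_to_grasp is the distance from the TCP to the grasp point, in m); z points along the fingers, y is the line along which they close (so a half turn about z gives the same grasp; the last joint's range is limited). The gripper opens to 85 mm and grips with 20 to 120 N. Pads are 22 mm wide; open, the fingers measure 114 mm over their backs; the gripper's body (76 mm by 85 mm) begins 54 mm behind the grasp point. The pads swing forward as they close: fully open they stand 13 mm farther back than shut.
Start: joints at [1.58, 0.501, -0.427, 1.55, 0.221, 1.138, -0.21], TCP at [0.163, -0.629, 0.231] pointing down, gripper open.
Joint ranges: [-2.88, 2.88], [-0.31, 2.03], [-1.54, 1.56], [0.2, 2.42], [-1.41, 4.55], [0.19, 2.02], [-2.57, 2.57]. Speed limits (rad/s): [2.57, 2.57, 3.14, 3.14, 3.14, 3.14, 3.14].

INTERFACE

Orientations are given as a unit quaternion [x, y, z, w].
In Python, from bench import get_obs, snapshot, camera_info, close_job, tcp_to_grasp gives the robot as it stands.
- The arm moves only by the tool servo_tool, never from a script. Its arguments are lists of equal length, an entry for each row: "dr": the turn, a rotation vector about the tool's x, y, z in rad, a list of three; "travel": the shift along the tool's x, y, z in mm, a list of three; "fingers": the opening, from 0 (shut) to 1 (fully open). In form: {"dr": [[ax, ay, az], ...], "travel": [[tx, ty, tz], ...], "fingers": [fingers, ...]}. A call has 1 to 20 rows; each row is the pose to reach, as a shift and turn from the pose commanded when the call began, along the tool's axes at that moment; what a row does not reach only later rows make up. A row lasts 1/8 s, in which the tool goes at most 62.5 mm and 10.7 degrees, less where a joint would pass 70% of its speed; a pose out of reach is approached as far as the arm can. A call with a gripper value outside its range is refused whole. The fingers move at their own pace and stop on an object; "grip_force" is the grip in N (left out, the last holds). Time passes only in rows, so rows that repeat a pose let the fingers close. It gives the time, the measured TCP pose, the force, the opening and the grip force at its end, in the units of the state.
- get_obs(): the state, without advancing time (a new reading comes with each control period).
- snapshot(name): name is "side" or "top" or "wrist"; returns (picture, depth): 384x512x3 uint8, blue, green, red; 384x512 float32, m along the optical axis (not along the pixel's ray), 0 where there is no reading.
- camera_info(name): a dict with "fov_y" (degrees; the focal length in pixels is half the picture's height over the tangent of half this angle, whatever the lens; pixels are square), "cx", "cy" (the principal point, pixels), "position" and "rotation" of the camera in the world. Camera axes: x right, y up, looking along -z (the intrinsics and any distortion apply to the point x, -y, -z); pixel columns grow to the right and rows downward; lengths in m; the calibration is good to about 2 mm. A picture is of the moment at which its call begins: read the wrist's pose just before it. camera_info takes no time and is no camera call; for the wrist camera it gives the pose at the moment of the call.
- close_job(): hands the job in; it is judged then, once.
The state is a dict: "clock": time; "qpos": joint angles; "qd": joint speeds; "joint_torque": joint torques, N m; "tcp_pos": TCP position; "eef_rot": TCP orientation; "contact_force": force on the tool from outside, world axes, zero at the start; "moment": the same for the moment, N m; "width": opening from 0.0 (shut) to 1.0 (fully open); "grip_force": force on a finger pad.
Only numpy, scipy, OpenCV 4.12 (cv2) and the standard library are available. Lean on these libraries where they do the work, as an engineer would, in place of code of your own. Each camera call takes 0.05 s, during which the arm holds its last target. There are 200 camera calls.

## Working session

There is one attempt and no reset: what is moved stays moved. The work goes in short steps, Python scripts to look and compute and a tool call to move; the robot and the scene stay as the last step left them, time stands still between calls to the robot, and variables do not carry over. Pictures are saved under pics/ and viewed, at most 10 in all, crops included, and the job is handed in when it is done.

Besides the shell and the picture viewer there is one more tool, called after ">>>" as name(argument=value, ...) on one line, values as JSON. servo_tool: Moves the arm, as the interface text tells. Its arguments: {"type":"object","properties":{"dr":{"type":"array"},"travel":{"type":"array"},"fingers":{"type":"array"},"grip_force":{"type":"number"}},"required":["dr","travel","fingers"]}

```bash
ls; mkdir -p pics; cat > h.py <<'E'
import numpy as np, cv2, json
from bench import get_obs, snapshot, camera_info, close_job, tcp_to_grasp
from scipy.spatial.transform import Rotation as R
def snap(name, fn=None):
    ci=camera_info(name); img,d=snapshot(name)
    if fn: cv2.imwrite('pics/'+fn+'.png',img)
    return ci,img,d
def world(ci,d,u,v,z=None):
    f=192/np.tan(np.radians(ci['fov_y'])/2)
    r=np.array([(u-ci['cx'])/f,-(v-ci['cy'])/f,-1.])
    Rm=np.array(ci['rotation']); 
    if Rm.shape!=(3,3): Rm=R.from_quat(Rm).as_matrix()
    p=np.array(ci['position']); w=Rm@r
    if z is not None: return p+w*(z-p[2])/w[2]
    return p+w*d
E
python3 - <<'E'
from h import *
a=snap('top','top0'); b=snap('side','side0')
for n,(ci,i,d) in dict(top=a,side=b).items(): print(n,ci); np.savez('%s0.npz'%n,d=d,i=i)
o=get_obs(); print(o, tcp_to_grasp)
cv2.imwrite('pics/both.png',cv2.resize(np.hstack([a[1],b[1]]),(1024//1,384))[:, :] if 0 else np.vstack([cv2.resize(a[1],(400,300)),cv2.resize(b[1],(400,300))]))
E
```

```text
pics
top {'fov_y': 44.44195350926522, 'cx': 265.47667023495757, 'cy': 192.5830697166614, 'position': array([0.42669074, 0.01831499, 1.79548929]), 'rotation': array([ 0.02909207, -0.02551516, -0.70608978,  0.70706425])}
side {'fov_y': 52.86715028337183, 'cx': 251.643804817935, 'cy': 193.1150777500523, 'position': array([ 0.36554668, -0.93652428,  1.00661811]), 'rotation': array([ 0.39104571, -0.03086658, -0.08655601,  0.91577211])}
{'clock': 0.1, 'qpos': array([ 1.58019045,  0.50177313, -0.42682964,  1.5513353 ,  0.22080413,
        1.13828786, -0.21027797]), 'qd': array([ 0.0001676 , -0.00225795, -0.00051078, -0.00328862,  0.00161283,
        0.00108838, -0.00093775]), 'joint_torque': array([-1.17310847e-02, -5.70818210e+01, -5.83895177e+00, -2.81747246e+01,
        1.04633786e-02,  5.53895152e-03, -2.33827404e-05]), 'tcp_pos': array([ 0.16302909, -0.62858573,  0.2303573 ]), 'eef_rot': array([ 9.91952580e-01,  1.26606937e-01, -7.26016690e-05, -8.70768498e-04]), 'contact_force': array([-0.40896145,  0.28117715,  0.76055183]), 'moment': array([-0.01835665, -0.01829204, -0.0096533 ]), 'grip_force': 0.0, 'width': 1.0007079276299589} 0.0187
```

View pics/top0.png

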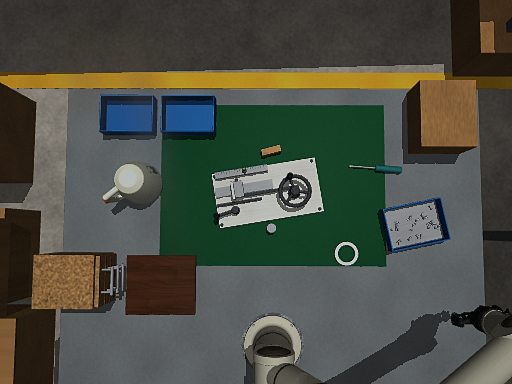

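View pics/side0.png

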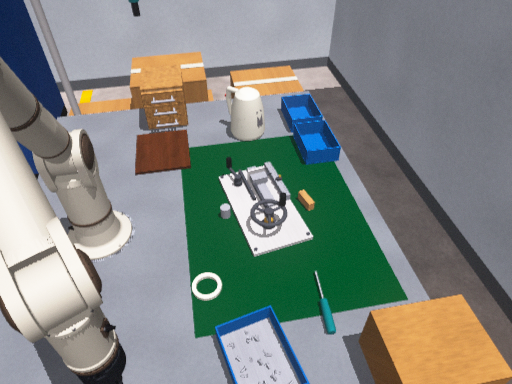

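The top view shows the jig at about (268,193), the wheel at (294,191) and the clamp lever near (228,211). The side view shows the crank at (283,199) and the clamp knob at (229,161). Next I'll enlarge both and measure.

```bash
python3 - <<'E'
from h import *
t=np.load('top0.npz');s=np.load('side0.npz')
a=cv2.resize(t['i'][150:235,200:335],None,fx=5.9,fy=5.9,interpolation=cv2.INTER_CUBIC)[:, :796]
b=cv2.resize(s['i'][145:255,210:320],None,fx=5.4,fy=5.4,interpolation=cv2.INTER_CUBIC)
cv2.imwrite('pics/ta.png',a);cv2.imwrite('pics/sb.png',b)
ci=camera_info('top')
# plate fit: bright low-saturation pixels at plate depth
i=t['i'];m=np.zeros(i.shape[:2],np.uint8);m[150:235,200:335]=(i[150:235,200:335].min(2)>150)
c=max(cv2.findContours(cv2.morphologyEx(m,cv2.MORPH_CLOSE,np.ones((15,15))),0,1)[0],key=cv2.contourArea)
P=np.array([world(ci,0,u,v,.016)[:2] for u,v in c[:,0]],np.float32)
print(cv2.minAreaRect(P), cv2.minAreaRect(c))
E
```

```text
((0.5450799465179443, 0.0181085467338562), (0.2549832761287689, 0.3972834348678589), 9.071585655212402) ((267.9903869628906, 197.8402557373047), (67.0687026977539, 104.74308776855469), 80.83765411376953)
```

View pics/ta.png

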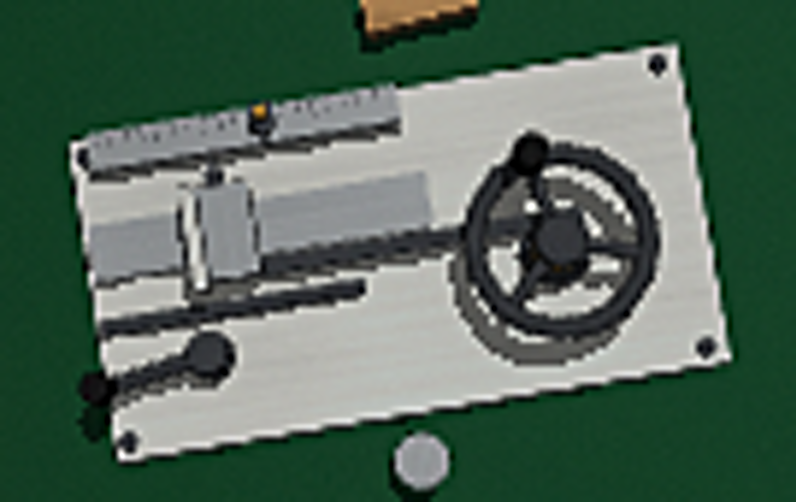

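View pics/sb.png

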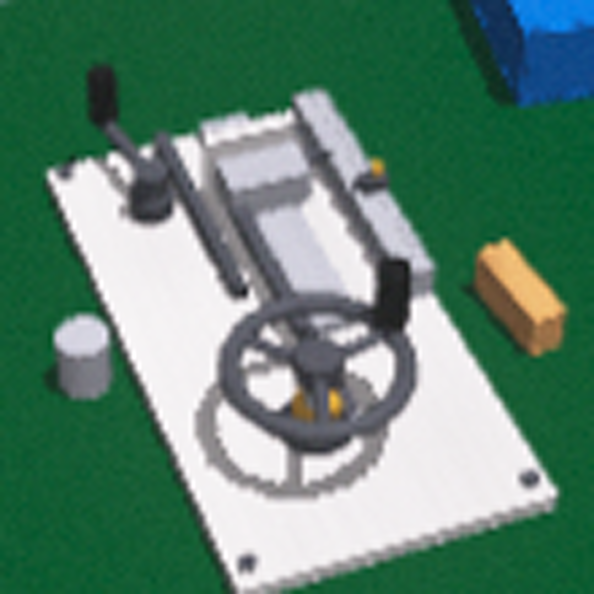

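The enlarged views give these crop pixels:

| Feature | Top crop | Side crop |
|---|---|---|
| Crank top | (532,150) | (395,262) |
| Wheel hub/rim centre | (563,240) | – |
| Clamp knob | (93,388) | (103,70) |
| Rider | (261,118) | – |
| Pointer | (213,175) | – |
| Plate corners | (72,142), (677,45), (730,355), (120,462) | – |

```bash
python3 - <<'E'
from h import *
ct,cs=camera_info('top'),camera_info('side')
T=lambda p:(p[0]/5.9+200-.4,p[1]/5.9+150-.4)
S=lambda p:(p[0]/5.4+210-.4,p[1]/5.4+145-.4)
C=np.array([world(ct,0,*T(p),.016) for p in [(72,142),(677,45),(730,355),(120,462)]])
print(C.round(4)); e=[np.linalg.norm(C[i]-C[i-1]) for i in range(4)];print(e)
yv=(C[0]+C[3]-C[1]-C[2])[:2];yaw=np.arctan2(-yv[0],yv[1]);print('yaw',yaw,'centre',C.mean(0))
def tri(a,b):
    A=[];B=[]
    for ci,(u,v) in ((ct,a),(cs,b)):
        o=np.array(ci['position']);w=world(ci,1,u,v)-o;w/=np.linalg.norm(w)
        Q=np.eye(3)-np.outer(w,w);A.append(Q);B.append(Q@o)
    x,*_=np.linalg.lstsq(np.vstack(A),np.hstack(B),rcond=None);return x, np.linalg.norm(np.vstack(A)@x-np.hstack(B))
for n,a,b in [('crank',(532,150),(395,263)),('knob',(93,386),(103,70)),('hub',(563,236),(318,352))]: print(n,tri(T(a),S(b)))
Rz=R.from_euler('z',yaw).as_matrix()
jig=C.mean(0)*[1,1,0]
for n,p,z in [('crank',(532,150),.131),('rim',(563,240),.082),('knob',(93,386),.094),('pivot',(210,355),.05),('rider',(261,118),.054),('pointer',(213,175),.054)]:
    w=world(ct,0,*T(p),z); print(n,w.round(4),'jig',(Rz.T@(w-jig)*1000).round(1))
for v in [(-30,-100),(-62,130)]: print(jig+Rz@np.array([*v,0])/1000)
i=snap('wrist','w0')
E
```

```text
[[ 0.6365  0.2321  0.016 ]
 [ 0.7    -0.1589  0.016 ]
 [ 0.4994 -0.1916  0.016 ]
 [ 0.4304  0.1992  0.016 ]]
[np.float64(0.20871029554372245), np.float64(0.39619211399721443), np.float64(0.2032317729607878), np.float64(0.39691123918779214)]
yaw 0.1679703103628424 centre [0.56658526 0.02020571 0.016     ]
crank (array([ 0.61990622, -0.05979899,  0.13289442]), np.float64(0.002535208717924333))
knob (array([0.47813014, 0.20816516, 0.09419171]), np.float64(0.002045213111094064))
hub (array([ 0.57022667, -0.08070869,  0.08690843]), np.float64(0.0003672849025021058))
crank [ 0.6183 -0.0596  0.131 ] jig [ 37.7 -87.3 131. ]
rim [ 0.5679 -0.0809  0.082 ] jig [-15.6 -99.9  82. ]
knob [0.4767 0.2083 0.094 ] jig [-57.2 200.5  94. ]
pivot [0.4976 0.1397 0.05  ] jig [-48.  129.3  50. ]
rider [0.6474 0.1081 0.054 ] jig [94.4 73.2 54. ]
pointer [0.6111 0.1383 0.054 ] jig [ 63.7 108.9  54. ]
[ 0.55372563 -0.08340235  0.        ]
[0.48372423 0.13801085 0.        ]
```

>>> servo_tool(dr=[[0,0,-0.11],[0,0,-0.22],[0,0,-0.33],[0,0,-0.44],[0,0,-0.55],[0,0,-0.66],[0,0,-0.77],[0,0,-0.88],[0,0,-0.99],[0,0,-1.1],[0,0,-1.21],[0,0,-1.317],[0,0,-1.317],[0,0,-1.317],[0,0,-1.317],[0,0,-1.317],[0,0,-1.317]], travel=[[40,-30,0],[80,-60,0],[120,-90,0],[160,-120,0],[200,-150,0],[240,-180,0],[280,-210,0],[320,-240,0],[360,-270,0],[400,-300,5],[440,-330,10],[480,-360,15],[520,-390,20],[560,-418,25],[584,-436,30],[584,-436,30],[584,-436,30]], fingers=[1,1,1,1,1,1,1,1,1,1,1,1,1,1,1,1,1], grip_force=40)

```text
clock: 2.28
tcp_pos: [0.6185, -0.0613, 0.2009]
eef_rot: [0.707, 0.707, -0.001, -0.0]
contact_force: [-0.3, -0.9, -0.4]
width: 0.998
grip_force: 0.0
```

```bash
python3 - <<'E'
from h import *
o=get_obs();print(o['clock'],o['tcp_pos'],o['eef_rot'],o['qpos'])
ci,i,d=snap('wrist','w1');print(ci);np.savez('w1.npz',d=d,i=i)
E
```

```text
2.275 [ 0.61849399 -0.06128834  0.20088695] [ 7.07228865e-01  7.06984367e-01 -6.38443743e-04 -1.70568657e-04] [ 0.65048122  0.58648837 -0.8383937   1.64514907  0.47383712  1.12658796
 -0.31441795]
{'fov_y': 58.09045697950289, 'cx': 252.90456712904168, 'cy': 191.2297716587505, 'position': array([0.61899599, 0.00643856, 0.34364147]), 'rotation': array([-1.35721781e-01,  3.28659549e-04, -1.86066825e-04,  9.90746918e-01])}
```

View pics/w1.png

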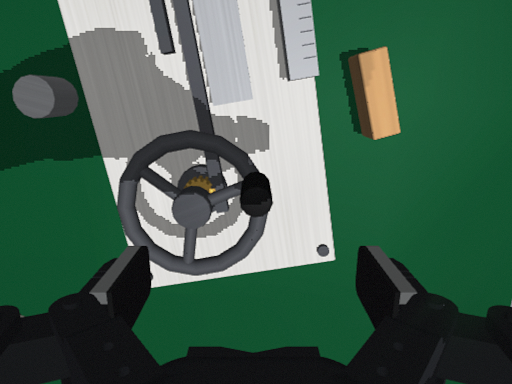

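The wrist view shows the wheel rim, centred at about (195,202), and the crank at (257,195), between the fingers' x positions. I'll project the estimates into it to check them.

```bash
python3 - <<'E'
from h import *
ci=camera_info('wrist');t=np.load('w1.npz');d=t['d'];i=t['i']
f=192/np.tan(np.radians(ci['fov_y'])/2);Rm=R.from_quat(ci['rotation']).as_matrix()
def proj(p):
    c=Rm.T@(np.array(p)-ci['position']);return (ci['cx']+f*c[0]/-c[2], ci['cy']-f*c[1]/-c[2])
print('top',proj([.619,-.0597,.131]),'foot',proj([.619,-.0597,.083]))
vv,uu=np.mgrid[130:290,100:300]
W=np.array([world(ci,d[v,u],u,v) for v,u in zip(vv.ravel(),uu.ravel())])
c=W[(W[:,2]>.122)&(W[:,2]<.14)&(W[:,1]>-.12)];print('crank top',len(c),c.mean(0),c.min(0),c.max(0))
r=W[(W[:,2]>.074)&(W[:,2]<.086)];rr=r[np.hypot(*(r[:,:2]-[.568,-.081]).T)>42e-3]
from scipy.optimize import least_squares
g=least_squares(lambda q:np.hypot(rr[:,0]-q[0],rr[:,1]-q[1])-q[2],[.568,-.081,.055],loss='soft_l1',f_scale=.004);print('rim',g.x,len(rr),rr[:,2].max())
E
```

```text
top (np.float64(253.20315409898274), np.float64(200.19751286086833)) foot (np.float64(253.17290071905654), np.float64(182.03098645439016))
crank top 885 [ 0.62034307 -0.05969597  0.13052754] [ 0.60960819 -0.07155526  0.12214367] [ 0.63057697 -0.05031194  0.13312663]
rim [ 0.57062381 -0.08008291  0.05341253] 6387 0.08440312355600715
```

>>> servo_tool(dr=[[0,0,0],[0,0,0],[0,0,0],[0,0,0],[0,0,0],[0,0,0],[0,0,0],[0,0,0],[0,0,0],[0,0,0]], travel=[[1,2,30],[1,2,60],[1,2,85],[1,2,100],[1,2,108],[1,2,108],[1,2,108],[1,2,108],[1,2,108],[1,2,108]], fingers=[1,1,1,1,1,0.2,0,0,0,0], grip_force=40)

```text
clock: 3.58
tcp_pos: [0.6209, -0.0598, 0.0942]
eef_rot: [0.707, 0.707, -0.0, 0.0]
contact_force: [-3.7, -1.2, 5.5]
width: 0.245
grip_force: 38.9
```

>>> servo_tool(dr=[[0,0,0],[0,0,0],[0,0,0],[0,0,0],[0,0,0],[0,0,0]], travel=[[-11,3.2,0],[-22.5,4,0],[-33.9,2.4,0],[-44.7,-1.6,0],[-54.5,-7.7,0],[-54.5,-7.7,0]], fingers=[0,0,0,0,0,0])

```text
clock: 4.32
tcp_pos: [0.613, -0.1139, 0.0941]
eef_rot: [0.707, 0.707, 0.0, -0.0]
contact_force: [-4.7, 2.9, 6.6]
width: 0.245
grip_force: 39.4
```

>>> servo_tool(dr=[[0,0,0],[0,0,0],[0,0,0],[0,0,0],[0,0,0],[0,0,0],[0,0,0],[0,0,0],[0,0,0],[0,0,0],[0,0,0],[0,0,0],[0,0,0],[0,0,0],[0,0,0],[0,0,0]], travel=[[-8.2,-7.9,0],[-14.7,-17.5,0],[-19,-28.1,0],[-21,-39.5,0],[-20.6,-51,0],[-17.8,-62.1,0],[-12.7,-72.4,0],[-5.7,-81.5,0],[3.1,-88.9,0],[13.3,-94.3,0],[24.3,-97.5,0],[35.8,-98.3,0],[47.2,-96.7,0],[58,-92.7,0],[67.8,-86.6,0],[67.8,-86.6,0]], fingers=[0,0,0,0,0,0,0,0,0,0,0,0,0,0,0,0])

```text
clock: 6.32
tcp_pos: [0.5261, -0.0462, 0.094]
eef_rot: [0.707, 0.707, -0.001, 0.0]
contact_force: [-2.5, 1.7, 13.2]
width: 0.251
grip_force: 40.4
```

>>> servo_tool(dr=[[0,0,0],[0,0,0],[0,0,0],[0,0,0],[0,0,0],[0,0,0],[0,0,0],[0,0,0],[0,0,0],[0,0,0],[0,0,0],[0,0,0]], travel=[[0,0,0],[0,0,0],[0,0,0],[0,0,-25],[0,0,-50],[0,0,-76],[40,25,-76],[80,50,-76],[120,75,-76],[161,94,-76],[161,94,-76],[161,94,-76]], fingers=[0.5,0.7,0.7,0.7,0.7,0.7,0.7,0.7,0.7,0.7,0.7,0.7])

```text
clock: 7.82
tcp_pos: [0.6201, 0.1142, 0.1686]
eef_rot: [0.707, 0.707, -0.001, -0.0]
contact_force: [-0.3, 0.7, -0.1]
width: 0.702
grip_force: 0.0
```

```bash
python3 - <<'E'
from h import *
o=get_obs();print(o['clock'],o['tcp_pos'],o['eef_rot'])
ci,i,d=snap('wrist','w2');print(ci);np.savez('w2.npz',d=d,i=i,rot=ci['rotation'],pos=ci['position'])
E
```

```text
7.825 [0.62013762 0.1141611  0.16857467] [ 7.07012422e-01  7.07200537e-01 -9.00010932e-04 -1.59707429e-04]
{'fov_y': 58.09045697950289, 'cx': 252.90456712904168, 'cy': 191.2297716587505, 'position': array([0.62064977, 0.18194915, 0.31132081]), 'rotation': array([-1.35904384e-01,  4.49052728e-04,  1.40424676e-04,  9.90721847e-01])}
```

View pics/w2.png

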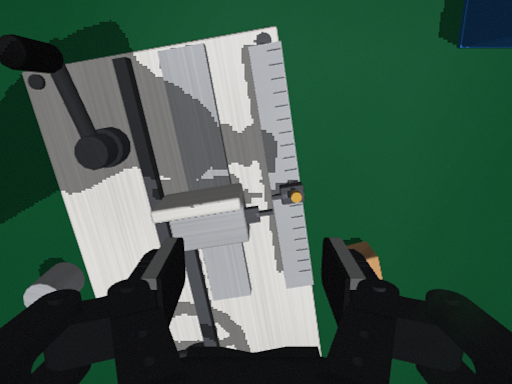

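The pointer blade at about (265,213) has passed the tongue at (278,195) to the wheel side. I'll enlarge to measure.

```bash
python3 - <<'E'
from h import *
t=np.load('w2.npz');i=t['i']
cv2.imwrite('pics/w2c.png',cv2.resize(i[170:235,235:315],None,fx=9,fy=9,interpolation=cv2.INTER_NEAREST))
E
```

```text
(no output)
```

View pics/w2c.png

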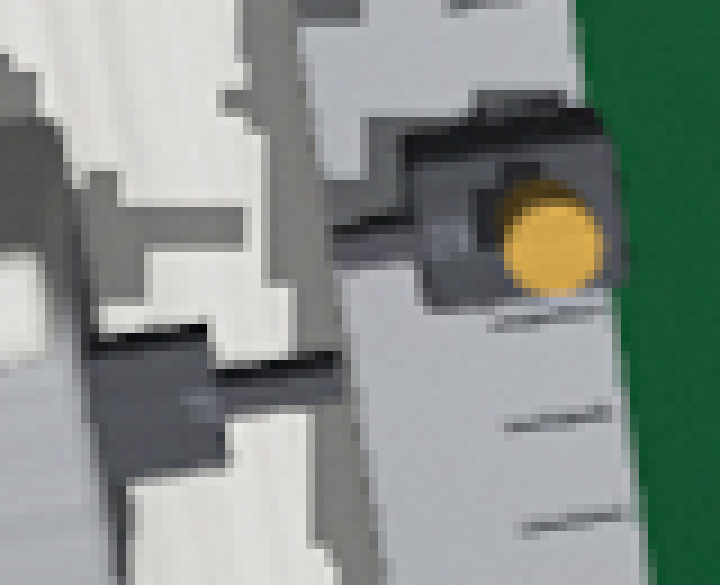

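```bash
cat >> h.py <<'E'
def gap(f,pt,tt,ox,oy,s,yaw=.168):
    ci=camera_info('wrist');t=np.load(f);ci['rotation']=t['rot'];ci['position']=t['pos']
    a,b=[world(ci,0,p[0]/s+ox-.5,p[1]/s+oy-.5,.054) for p in (pt,tt)]
    d=R.from_euler('z',-yaw).apply(a-b)*1000; print('pointer',a,'tongue',b,'jig diff mm',d.round(2))
E
python3 - <<'E'
from h import *
gap('w2.npz',(340,388),(333,253),235,170,9)
# yaw from right plate edge (green boundary) at z=.016 : rows 90..170 and rule bar right edge
ci=camera_info('wrist');t=np.load('w2.npz');ci['rotation']=t['rot'];ci['position']=t['pos']
i=t['i'].astype(int);P=[]
for v in range(60,275):
    row=i[v];g=(row[:,1]-row[:,2]>40)
    if 175<v<215: continue
    u=np.where(~g[265:340])[0]; u=265+u[u<60].max() if len(u) else 0
    P.append(world(ci,0,u+.5,v,.042)[:2])
P=np.array(P,np.float32);vx,vy,x0,y0=cv2.fitLine(P,cv2.DIST_HUBER,0,.01,.01).ravel();print('yaw bar',np.arctan2(-vx*np.sign(vy),abs(vy)))
E
```

```text
pointer [0.63565967 0.09254565 0.054     ] tongue [0.63486784 0.10485699 0.054     ] jig diff mm [ -1.28 -12.27   0.  ]
yaw bar 0.2327015
```

>>> servo_tool(dr=[[0,0,0],[0,0,0],[0,0,0],[0,0,0],[0,0,0],[0,0,0],[0,0,0],[0,0,0],[0,0,0],[0,0,0],[0,0,0],[0,0,0],[0,0,0],[0,0,0]], travel=[[-40,-24,0],[-80,-47,0],[-120,-70,0],[-161,-94,0],[-161,-94,0],[-161,-94,0],[-161,-94,25],[-161,-94,50],[-161,-94,70],[-161,-94,76],[-161,-94,76],[-161,-94,76],[-161,-94,76],[-161,-94,76]], fingers=[0.7,0.7,0.7,0.7,0.7,0.7,0.7,0.7,0.7,0.7,0.3,0,0,0])

```text
clock: 9.62
tcp_pos: [0.5269, -0.0457, 0.0942]
eef_rot: [0.707, 0.707, 0.0, 0.0]
contact_force: [-2.6, 0.4, 6.8]
width: 0.252
grip_force: 39.3
```

>>> servo_tool(dr=[[0,0,0],[0,0,0],[0,0,0],[0,0,0],[0,0,0],[0,0,0],[0,0,0],[0,0,0],[0,0,0],[0,0,0],[0,0,0],[0,0,0]], travel=[[-9.8,-6.1,0],[-20.6,-10.1,0],[-32,-11.7,0],[-43.5,-10.9,0],[-54.5,-7.7,0],[-64.7,-2.3,0],[-71.4,3.1,0],[-75.4,7.2,0],[-75.4,7.2,0],[-75.4,7.2,0],[-75.4,7.2,0],[-75.4,7.2,0]], fingers=[0,0,0,0,0,0,0,0,0,0,0,0])

```text
clock: 11.12
tcp_pos: [0.5347, -0.123, 0.0942]
eef_rot: [0.707, 0.707, 0.0, 0.001]
contact_force: [-0.6, -0.6, 4.9]
width: 0.25
grip_force: 40.1
```

>>> servo_tool(dr=[[0,0,0],[0,0,0],[0,0,0],[0,0,0],[0,0,0],[0,0,0],[0,0,0],[0,0,0],[0,0,0],[0,0,0],[0,0,0],[0,0,0],[0,0,0],[0,0,0]], travel=[[0,0,0],[0,0,0],[0,0,0],[0,0,-25],[0,0,-50],[0,0,-75],[48,17,-75],[96,34,-75],[144,51,-75],[192,68,-75],[237,85,-75],[237,85,-75],[237,85,-75],[237,85,-75]], fingers=[0.5,0.7,0.7,0.7,0.7,0.7,0.7,0.7,0.7,0.7,0.7,0.7,0.7,0.7])

```text
clock: 12.88
tcp_pos: [0.6188, 0.1132, 0.1679]
eef_rot: [0.708, 0.706, -0.001, 0.0]
contact_force: [-0.4, 0.1, -0.2]
width: 0.703
grip_force: 0.0
```

```bash
python3 - <<'E'
from h import *
o=get_obs();print(o['clock'],o['tcp_pos'],o['eef_rot'])
ci,i,d=snap('wrist','w3');np.savez('w3.npz',d=d,i=i,rot=ci['rotation'],pos=ci['position'])
cv2.imwrite('pics/w3c.png',cv2.resize(i[170:235,235:315],None,fx=9,fy=9,interpolation=cv2.INTER_NEAREST))
E
```

```text
12.875 [0.61881802 0.11321755 0.16792844] [ 7.07926191e-01  7.06286017e-01 -7.09858023e-04  2.56813459e-04]
```

View pics/w3c.png

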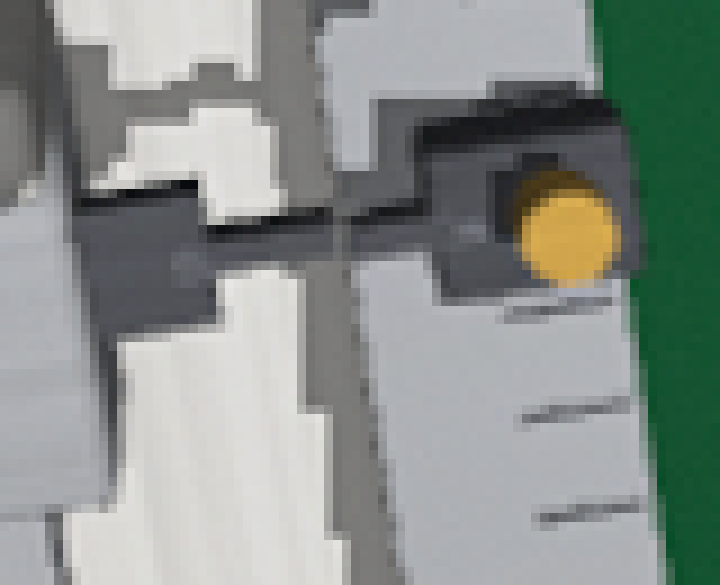

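Pointer and tongue look in line: the blade edges at crop (335,207) and (352,213) are within about 0.7 mm of each other. Next I'll check that the crank has stayed put, and measure the knob and pivot.

```bash
python3 - <<'E'
from h import *
gap('w3.npz',(332,244),(356,240),235,170,9)
ci=camera_info('wrist');t=np.load('w3.npz');ci['rotation']=t['rot'];ci['position']=t['pos'];d=t['d']
vv,uu=np.mgrid[0:230,0:200]
W=np.array([world(ci,d[v,u],u,v) for v,u in zip(vv.ravel(),uu.ravel())])
k=W[(W[:,2]>.088)&(W[:,2]<.1)&(W[:,0]<.53)];print('knob top',len(k),k.mean(0),k.min(0),k.max(0))
p=W[(W[:,2]>.044)&(W[:,2]<.06)&(W[:,0]<.535)];print('arm',len(p),p.min(0),p.max(0))
q=p[p[:,1]<.15];print('hub',q.mean(0),q.min(0),q.max(0))
c,i,d=snap('top');vv,uu=np.mgrid[165:215,270:320]
W=np.array([world(c,d[v,u],u,v) for v,u in zip(vv.ravel(),uu.ravel())])
k=W[(W[:,2]>.12)&(W[:,2]<.14)];print('crank',len(k),k.mean(0))
E
```

```text
pointer [0.63349691 0.10478942 0.054     ] tongue [0.63555654 0.10514313 0.054     ] jig diff mm [-2.09 -0.    0.  ]
knob top 977 [0.47989028 0.20587046 0.0932586 ] [0.46944071 0.19648541 0.08802279] [0.48775049 0.2160121  0.09617146]
arm 2560 [0.4752736  0.12756331 0.04409215] [0.5132969  0.21616117 0.05997931]
hub [0.50255776 0.14001808 0.0568021 ] [0.48771216 0.12756331 0.04409215] [0.5132969  0.14999744 0.05986421]
crank 27 [ 0.53268996 -0.12238205  0.13166798]
```

>>> servo_tool(dr=[[0,0,0],[0,0,0],[0,0,0],[0,0,0],[0,0,0],[0,0,0],[0,0,0],[0,0,0],[0,0,0],[0,0,0],[0,0,0],[0,0,0],[0,0,0],[0,0,0],[0,0,0]], travel=[[31,-47,0],[62,-94,0],[93,-140,0],[93,-140,0],[93,-140,0],[93,-140,30],[93,-140,60],[93,-140,85],[93,-140,100],[93,-140,105],[93,-140,105],[93,-140,105],[93,-140,105],[93,-140,105],[93,-140,105]], fingers=[0.55,0.55,0.55,0.55,0.55,0.55,0.55,0.55,0.55,0.55,0.55,0.2,0,0,0])

```text
clock: 14.85
tcp_pos: [0.4793, 0.2089, 0.0641]
eef_rot: [0.707, 0.707, 0.001, 0.0]
contact_force: [-2.5, 0.0, 6.8]
width: 0.224
grip_force: 39.0
```

>>> servo_tool(dr=[[0,0,0],[0,0,0],[0,0,0],[0,0,0],[0,0,0],[0,0,0],[0,0,0],[0,0,0],[0,0,0],[0,0,0],[0,0,0]], travel=[[-3.3,-8.7,0],[-7.6,-16.8,0],[-13.4,-24.7,0],[-20.2,-31.7,0],[-27.9,-37.7,0],[-36.3,-42.6,0],[-45.4,-46.3,0],[-54.8,-48.6,0],[-64.6,-49.7,0],[-70.7,-49.6,0],[-70.7,-49.6,0]], fingers=[0,0,0,0,0,0,0,0,0,0,0])

```text
clock: 16.23
tcp_pos: [0.4301, 0.1387, 0.0642]
eef_rot: [0.707, 0.707, 0.001, 0.0]
contact_force: [-1.2, 2.6, 7.9]
width: 0.22
grip_force: 40.7
```

>>> servo_tool(dr=[[0,0,0],[0,0,0],[0,0,0],[0,0,0]], travel=[[-2,0,0],[-4,0,0],[-6,0,0],[-6,0,0]], fingers=[0,0,0,0])

```text
clock: 16.73
tcp_pos: [0.4301, 0.1346, 0.0642]
eef_rot: [0.706, 0.708, 0.002, -0.0]
contact_force: [0.3, 6.4, 4.6]
width: 0.219
grip_force: 40.4
```

>>> servo_tool(dr=[[0,0,0],[0,0,0],[0,0,0],[0,0,0],[0,0,0],[0,0,0],[0,0,0],[0,0,0],[0,0,0],[0,0,0],[0,0,0],[0,0,0],[0,0,0]], travel=[[-4,0,0],[-4,0,0],[-4,0,0],[-4,0,-35],[-4,0,-70],[-4,0,-104],[-10,48,-104],[-15,96,-104],[-20,144,-104],[-20,189,-104],[-20,189,-104],[-20,189,-104],[-20,189,-104]], fingers=[0.4,0.55,0.55,0.55,0.55,0.55,0.55,0.55,0.55,0.55,0.55,0.55,0.55])

```text
clock: 18.35
tcp_pos: [0.617, 0.1119, 0.1673]
eef_rot: [0.707, 0.708, -0.0, -0.0]
contact_force: [-0.6, 0.1, 0.6]
width: 0.552
grip_force: 0.0
```

```bash
python3 - <<'E'
from h import *
o=get_obs();print(o['clock'],o['tcp_pos'],o['contact_force'])
ci,i,d=snap('wrist','w4');np.savez('w4.npz',d=d,i=i,rot=ci['rotation'],pos=ci['position'])
vv,uu=np.mgrid[0:300,0:200]
W=np.array([world(ci,d[v,u],u,v) for v,u in zip(vv.ravel(),uu.ravel())])
k=W[(W[:,2]>.088)&(W[:,2]<.1)&(W[:,0]<.5)];print('knob top',len(k),k.mean(0))
c,ti,td=snap('top');vv,uu=np.mgrid[165:215,270:320]
W=np.array([world(c,td[v,u],u,v) for v,u in zip(vv.ravel(),uu.ravel())])
k=W[(W[:,2]>.12)&(W[:,2]<.14)];print('crank',len(k),k.mean(0))
cv2.imwrite('pics/w4c.png',cv2.resize(i[150:270,20:315],None,fx=2.7,fy=2.7,interpolation=cv2.INTER_NEAREST))
E
```

```text
18.35 [0.61704756 0.11194445 0.16726447] [-0.56180731  0.1451858   0.5746993 ]
knob top 0 [nan nan nan]
crank 29 [ 0.5326739  -0.12253466  0.12826419]<stdin>:6: RuntimeWarning: Mean of empty slice.
  ret = um.true_divide(
```

View pics/w4c.png

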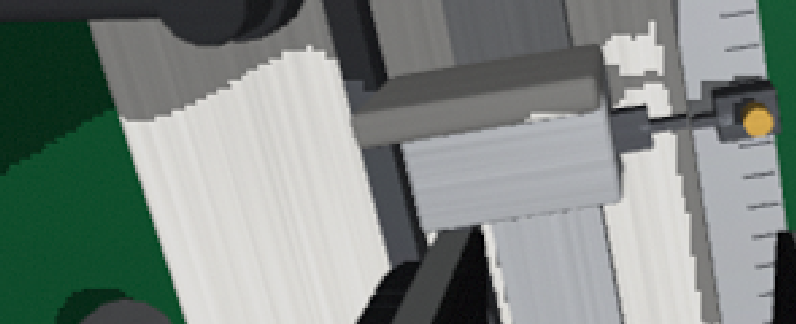

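Pointer and tongue are still in line (crop (650,125) to (715,115)). The lever has swung across to -x (top left), and the crank hasn't moved. I'm handing in.

```bash
python3 -c "
from bench import close_job; print(close_job())"
```

```text
the job is handed in; nothing more can be done
None
```

The job is handed in, with no verdict returned: the stop was wound about 12 mm past the tongue and brought back anticlockwise into line (within about 1 mm), the clamp lever is over at its locked end, and the gripper is clear of everything.

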